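Load the meat mould into the counter press and screw it down snug

TASK

Slide the loaded meat mould by its handle into the narrow gap under the screw press, between the stack of tubs and the steel pan, square and fully home against the press's column, and let go of it. Then wind the crank clockwise until the pad meets the mould's orange pressing plate and snug it down by feel, about a third of a turn past first touch, never hard enough to crush it. Do not disturb the neighbours or anything else on the counter, and leave the press clamped with your hand clear.

Things in the scene. Friction and masses are not known exactly. Their poses are not given: they have to be found in the camera images.
- press: Blue C-frame screw press fixed on the counter; place and yaw vary. Origin: on the counter (z=0) straight below its upright screw. x: level, from the open front to the column behind; y: left; z: up. The mould stands on the bare counter; home, its origin is at x=-20 mm, y=0 here, axes parallel. An overhead arm, 42 mm wide, 143 to 179 mm high, reaches from the column to 24 mm in front of the screw axis.
- press_stop (a point): Point on the press column's flat front face, 45 mm behind the screw axis (press x = +45 mm), 30 mm up. The mould's rear face touches this face when fully home. The column is 50 mm wide and 177 mm tall.
- crank (a joint): Turn of the crank atop the screw, rad, 0 to 21.99; starts at 2.5 to 7.5. It grows clockwise seen from above, which lowers screw, crank and pad together by 20 mm a turn (3.18 mm/rad). The knob lies 50 mm from the screw axis: at value a it is at press x = -50 cos(a), y = +50 sin(a) mm. The screw stays where it is left. Free turning takes about 6 N at the knob; F newtons on the pad add 0.064 F.
- knob_mid (a point): Centre of the crank's red upright knob: cylinder 22 mm across, 42 mm tall, spinning freely on its pin, so a hand holding it from above need not turn. The crank arm lies below it, its top about 22 mm under this point; nothing is above. Height: 282 mm minus 3.18 mm per rad of crank.
- pad_face (a point): Centre of the underside of the pad, a black rubber disc 44 mm across on the screw's lower end. Height with nothing under it: 98 mm minus 3.18 mm per rad of crank. On touching the work it stops while the screw goes on.
- pad: The same pad (origin: centre of its underside). It sits on a 6 N/mm spring (yellow coils, 22 mm travel), so after first touch the pressing force grows by 19 N per rad of crank (120 N per turn). Snug is about 45 N, a third of a turn past first touch (20 to 80 N is good); over 110 N crushes the mould.
- mould: Meat mould, 0.28 to 0.4 kg: aluminium box 130 mm long (x), 58 wide (y), 48 tall, a black handle at its -x end. An orange pressing plate, 116 x 46 mm, stands proud; its top is 50 to 62 mm over the counter depending on the filling (feel or see it) and does not give. Origin: centre of the box's underside; x points away from the handle, z up. Starts left or right of the press, handle roughly to the robot.
- mould_handle (a point): Grip point of the mould's handle: 97 mm from the mould's origin along its -x, 40 mm above its underside. The handle is a straight level bar 18 mm wide (y), 33 to 47 mm above the underside, from 65 to 128 mm in front of the origin. Held here the hand clears the crank when the mould is home. Lifted here the mould is nose-heavy: grip firmly (80 N or more); it also slides well on the counter.
- tubs: Neighbour at the press's left: loose stack of small black tubs with grey lids, 75 (x) x 60 (y) x 66 mm tall, 0.45 kg. Origin: centre of its underside, 62 to 63 mm left of the screw axis; square to the press. Front face about 31 mm in front of the screw axis, rear about level with the column's face. The gap between the neighbours is 64 to 66 mm.
- pan: Neighbour at the press's right: loose lidded steel pan, 75 (x) x 60 (y) x 58 mm tall, about 0.6 kg. Origin: centre of its underside, 62 to 63 mm right of the screw axis, otherwise placed as the tubs.
- stack: Bystander: larger stack of black tubs with grey lids, 130 (x) x 100 (y) x 104 mm tall, on the side of the press where the mould is not. Origin: centre of its underside.
- cup: Bystander: open steel cup, 54 mm across, 45 mm tall, nearer the robot than the press and to one side. Origin: centre of its underside.
- shaker: Bystander: white round shaker, 48 mm across, 50 mm tall, nearer the robot than the press, on the other side from the cup. Origin: centre of its underside.
- sauce: Bystander: yellow sauce bottle with a red cap, 60 mm across, 170 mm tall, at the back to one side. Origin: centre of its underside.
- jar: Bystander: amber jar with a steel lid, 72 mm across, 100 mm tall, at the back on the other side. Origin: centre of its underside.
Mind the look-alikes: they are no part of the job. There is more than one size of the mould; the job needs the largest. What is shaped like the tubs but turquoise or yellow is not meant.

How it is judged:
By the outcome, as a careful person would: the job done as asked, in the order asked, and still so for the second after the job is handed in, with the robot touching nothing.
It also fails if it takes over 72 s, if anything falls off the work surface, if the arm or the gripper's body presses on something with over 40 N, if the wrist force passes 120 N, or if a joint passes its speed limit or range.

ROBOT

A 6-joint arm with a two-finger parallel gripper is mounted at the origin on the work surface. World frame = base frame: x ahead of the robot, y to its left, z up, the work surface at z = 0. Lengths are in m, angles in rad, forces in N, time in s.
With the tool pointing down it reaches from about 0.3 to 0.85 m from the base axis. Payload 4.2 kg.
Tool frame: the origin (TCP) lies between the finger pads; the fingertips stand 14 mm ahead of it and the grasp point (between the pads) lies 5 mm behind it (ctrl.tip_extent is the distance from the TCP to the fingertips, in m); z points along the fingers, y is the direction in which the jaws open and shut (so a half turn about z gives the same grasp; the last joint's range is limited). The gripper opens to 91 mm and grips with 3 to 60 N. Pads are 32 mm wide; open, the fingers measure 118 mm over their backs; the gripper's body (76 mm by 178 mm) begins 60 mm behind the grasp point.
Start: joints at [1.124, 0.32, 1.565, -0, 1.257, -0.02], TCP at [0.238, 0.523, 0.228] pointing down, gripper open.
Joint ranges: [-3.11, 3.11], [-0.84, 2.01], [0.21, 2.61], [-1.34, 4.49], [0.05, 2.63], [-2.56, 2.56]. Speed limits (rad/s): [2.57, 2.57, 3.14, 3.14, 3.14, 3.14].

INTERFACE

Orientations are given as a unit quaternion [w, x, y, z].
In Python, from rig import ctrl, imaging gives the robot as it stands.
- The arm moves only by the tool carry_out, never from a script. Its argument "motion" is text: rows parted by semicolons, each of 4 numbers parted by spaces: the shift along the tool's x, y, z in m, then the turn about the tool's z in degrees. In form: dx dy dz yaw; .... A call has exactly 10 rows; each row shifts and turns the pose as measured when the row begins, along the tool's axes as they then stand; what a row does not reach is not made up. A row lasts 1/12 s, in which the tool goes at most 41.7 mm and 7.16 degrees, less where a joint would pass 70% of its speed; a pose out of reach is approached as far as the arm can. A call is refused whole if a number of a shift passes 0.0417 or a number of a turn 7.16, either way. A call with a gripper value outside its range is refused whole. "jaw" is the finger opening in m, from 0 to 0.0912, set as the call begins (left out, the last holds). The fingers move at their own pace and stop on an object; "grip_force" is the grip in N (left out, the last holds). Time passes only in rows, so rows that do not move let the fingers close, or fill a call up. It gives the time, the measured TCP pose, the force and the opening at its end, in the units of the state.
- ctrl.read_state(): the state, without advancing time (a new reading comes with each control period).
- imaging.snapshot(name): name is "scene" or "top"; returns (picture, depth): 384x512x3 uint8, blue, green, red; 384x512 float32, m along the optical axis (not along the pixel's ray), 0 where there is no reading.
- imaging.camera_info(name): a dict with "K" (3x3 intrinsics, pixels), "extrinsics" (4x4, takes a point from camera to world coordinates). Camera axes: x right, y up, looking along -z (the intrinsics and any distortion apply to the point x, -y, -z); pixel columns grow to the right and rows downward; lengths in m; the calibration is good to about 2 mm. A picture is of the moment at which its call begins. camera_info takes no time and is no camera call.
- ctrl.job_done(): hands the job in, once; it reports no verdict.
The state is a dict: "clock": time; "joints": joint angles; "dq": joint speeds; "effort": joint torques, N m; "position": TCP position; "eef_rot": TCP orientation; "wrist_force": force on the tool from outside, world axes, zero at the start; "wrist_torque": the same for the moment, N m; "opening": opening from 0.0 (shut) to 1.0 (fully open).
Only numpy, scipy, OpenCV 4.12 (cv2) and the standard library are available. Lean on these libraries where they do the work, as an engineer would, in place of code of your own. Each camera call takes 0.05 s, during which the arm holds its last target. There are 200 camera calls.

## Working session

There is one attempt and no reset: what is moved stays moved. The work goes in short steps, Python scripts to look and compute and a tool call to move; the robot and the scene stay as the last step left them, time stands still between calls to the robot, and variables do not carry over. Pictures are saved under pics/ and viewed, about 8 in all and at most 12, crops included, and the job is handed in when it is done.

Besides the shell and the picture viewer there is one more tool, called in YAML: its name, and indented under it one key for each argument. carry_out: Moves the arm, as the interface text tells. Its arguments: {"type":"object","properties":{"motion":{"type":"string"},"jaw":{"type":"number"},"grip_force":{"type":"number"}},"required":["motion"]}

```bash
mkdir -p pics; ls
cat > h.py <<'E'
import numpy as np, cv2
from rig import ctrl, imaging
def cloud(n):
    im,d=imaging.snapshot(n); ci=imaging.camera_info(n); K=np.array(ci["K"]);E=np.array(ci["extrinsics"])
    v,u=np.mgrid[:d.shape[0],:d.shape[1]]
    P=np.stack([(u-K[0,2])/K[0,0]*d,-(v-K[1,2])/K[1,1]*d,-d],-1)
    W=P@E[:3,:3].T+E[:3,3]; W[d==0]=np.nan
    return im,d,W
E
python3 - <<'E'
from h import *
for n in("scene","top"):
    im,d,W=cloud(n); cv2.imwrite(f"pics/{n}0.png",im); np.save(n+"0.npy",W)
    ci=imaging.camera_info(n);print(n,{k:(np.array(v).round(3).tolist() if k!='x' else v) for k,v in ci.items()})
print(ctrl.read_state(),ctrl.tip_extent)
E
```

```text
pics
scene {'K': [[354.975, 0.0, 249.393], [0.0, 354.975, 192.107], [0.0, 0.0, 1.0]], 'extrinsics': [[-0.875, -0.382, 0.297, 0.89], [0.483, -0.7, 0.525, 0.686], [0.007, 0.603, 0.797, 1.116], [0.0, 0.0, 0.0, 1.0]]}
top {'K': [[424.306, 0.0, 256.701], [0.0, 424.306, 191.647], [0.0, 0.0, 1.0]], 'extrinsics': [[-0.01, 0.982, -0.191, 0.33], [-1.0, -0.013, -0.011, 0.04], [-0.013, 0.19, 0.982, 1.248], [0.0, 0.0, 0.0, 1.0]]}
{'clock': 0.1, 'joints': array([ 1.12400956e+00,  3.20254446e-01,  1.56553772e+00, -2.54756377e-05,
        1.25736185e+00, -2.00311734e-02]), 'dq': array([ 0.00173743, -0.00157872, -0.00019695,  0.0001146 ,  0.00015759,
       -0.00066054]), 'effort': array([ 4.54201172e-04, -4.13334846e+01, -2.32507753e+01,  7.27527891e-02,
        4.21322859e-02, -9.36178708e-05]), 'position': array([0.23784992, 0.52305141, 0.22719661]), 'eef_rot': array([-1.68782928e-04,  2.11758383e-01,  9.77321737e-01, -7.62316534e-04]), 'wrist_force': array([ 0.36655507, -0.73425319, -0.88520355]), 'wrist_torque': array([-0.00548044, -0.03648245, -0.03651658]), 'opening': 1.0025128624114736} 0.014
```

View pics/top0.png

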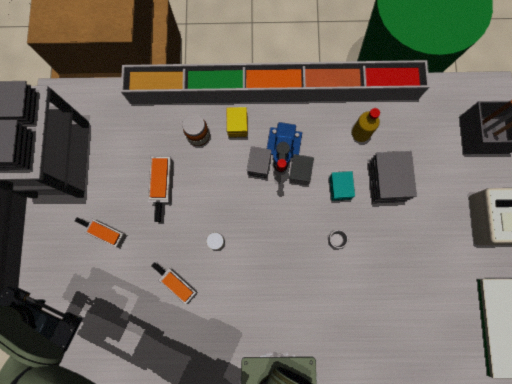

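View pics/scene0.png

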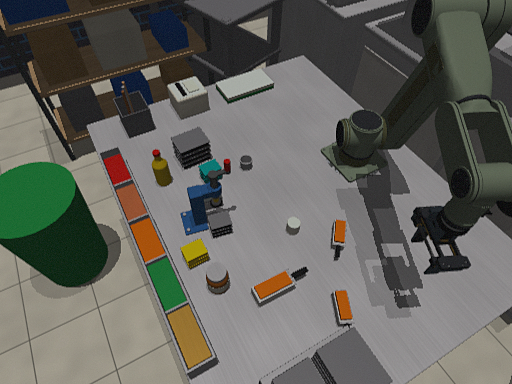

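The top view shows the large mould at (160,180) with its handle at (159,212). The press is at (283,150), its knob at (282,163), the tubs at (259,161) and the pan at (302,169). The cup (338,240), shaker (215,241), and two smaller moulds (decoys) are also visible. Next I'll measure.

```bash
cat > m.py <<'E'
from h import *
def masks(im):
    h=cv2.cvtColor(im,cv2.COLOR_BGR2HSV); H,S,V=[h[...,i].astype(int) for i in range(3)]
    return dict(orange=(H>4)&(H<18)&(S>180)&(V>120),blue=(H>100)&(H<125)&(S>120),red=((H<4)|(H>175))&(S>180)&(V>60))
def rect(P):
    (c,s,a)=cv2.minAreaRect((P[:,:2]*1000).astype(np.float32)); 
    if s[0]<s[1]: s=s[::-1];a+=90
    return np.round(c,1),np.round(s,1),round((a+90)%180-90,2)
def sel(W,m,box,zr):
    u0,v0,u1,v1=box; k=np.zeros(m.shape,bool);k[v0:v1,u0:u1]=1
    k&=m&(W[...,2]>zr[0])&(W[...,2]<zr[1]); return W[k],k
E
python3 - <<'E'
from m import *
im=cv2.imread("pics/top0.png");W=np.load("top0.npy");M=masks(im);A=np.ones_like(M['red'])
def rep(n,P):
    print(n,len(P),rect(P),'z',np.percentile(P[:,2],[5,50,95]).round(4),'mean',P[:,:2].mean(0).round(4))
rep('mould plate',sel(W,M['orange'],(135,145,185,205),(.03,.08))[0])
rep('mould all',sel(W,A,(135,145,185,204),(.03,.08))[0])
rep('handle',sel(W,A,(145,203,172,225),(.025,.06))[0])
rep('tubs',sel(W,A,(243,140,272,185),(.05,.075))[0])
rep('pan',sel(W,A,(286,145,320,190),(.045,.067))[0])
rep('blue arm',sel(W,M['blue'],(260,115,310,185),(.165,.19))[0])
rep('blue base',sel(W,M['blue'],(260,115,310,185),(.0,.1))[0])
rep('knob',sel(W,M['red'],(265,140,300,185),(.2,.32))[0])
print('counter', np.nanmedian(W[260:300,300:400,2]))
rep('cup',sel(W,A,(325,228,352,254),(.03,.06))[0]); rep('shaker',sel(W,A,(200,228,228,254),(.04,.06))[0])
im2=cv2.imread("pics/scene0.png");W2=np.load("scene0.npy");M2=masks(im2);A2=np.ones_like(M2['red'])
rep('s plate',sel(W2,M2['orange'],(240,260,310,310),(.03,.08))[0])
rep('s handle',sel(W2,A2,(285,262,312,285),(.03,.06))[0])
rep('s arm',sel(W2,M2['blue'],(170,170,230,240),(.165,.19))[0])
rep('s knob',sel(W2,M2['red'],(215,150,240,185),(.2,.32))[0])
cv2.imwrite("pics/crop1.png",np.hstack([cv2.resize(im[110:230,130:330],None,fx=3,fy=3,interpolation=2)[:, :600]]))
c=np.hstack([cv2.resize(im[105:205,235:335],(400,400),interpolation=cv2.INTER_CUBIC),cv2.resize(im2[150:250,160:260],(400,400),interpolation=cv2.INTER_CUBIC)]);cv2.imwrite("pics/crop.png",c)
E
```

```text
mould plate 562 (array([607.3, 336.5]), array([111.7,  43.7]), -1.19) z [0.0537 0.0576 0.0615] mean [0.6065 0.3363]
mould all 972 (array([603.9, 337.9]), array([141.3,  60. ]), -1.34) z [0.0429 0.0556 0.0608] mean [0.603  0.3345]
handle 132 (array([508.1, 339.6]), array([53.5, 18.2]), -2.09) z [0.041  0.0471 0.0508] mean [0.5075 0.3386]
tubs 529 (array([653.4,  46.6]), array([75.8, 59.6]), -9.88) z [0.0622 0.0664 0.0708] mean [0.6522 0.0468]
pan 539 (array([630.5, -76.3]), array([75.8, 60. ]), -10.15) z [0.0542 0.0583 0.0621] mean [ 0.6293 -0.076 ]
blue arm 442 (array([669. , -20.2]), array([107.1,  49.7]), -9.31) z [0.174  0.1775 0.1814] mean [ 0.6816 -0.0221]
blue base 283 (array([720.2, -29.9]), array([96.8, 87.3]), 79.02) z [0.0039 0.0085 0.0137] mean [ 0.7201 -0.032 ]
knob 67 (array([585.2,  -7.4]), array([19.1, 18.9]), -86.16) z [0.2783 0.2835 0.2861] mean [ 0.5846 -0.0079]
counter 0.0005455540035552708
cup 124 (array([ 427.5, -175.2]), array([50.9, 50.9]), 89.08) z [0.0316 0.0436 0.0478] mean [ 0.4275 -0.1791]
shaker 224 (array([424.1, 173.9]), array([46.6, 45.3]), -77.73) z [0.0465 0.0501 0.0546] mean [0.4235 0.1738]
s plate 481 (array([605.6, 340.1]), array([114.8,  43.5]), -0.97) z [0.0534 0.0567 0.0602] mean [0.6068 0.3406]
s handle 221 (array([524.3, 349.1]), array([81.2, 57.6]), -23.45) z [0.0426 0.0477 0.0582] mean [0.5296 0.3451]
s arm 350 (array([667.1, -16.4]), array([110.2,  50.2]), -8.31) z [0.1682 0.1763 0.1799] mean [ 0.6757 -0.0126]
s knob 27 (array([583.4,  -4.9]), array([18.7, 15.8]), 64.06) z [0.2655 0.2831 0.2852] mean [ 0.5841 -0.0039]
```

View pics/crop.png

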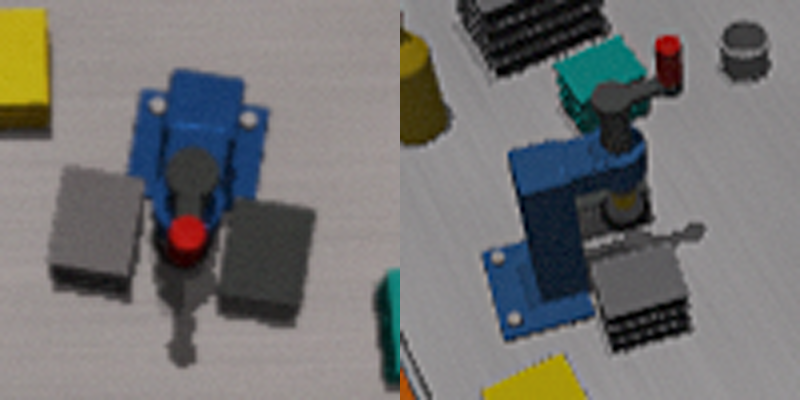

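The crop confirms the crank knob points to the front and the pad is well above the gap. The measurements agree with the stated sizes:

| Item | Estimate |
|---|---|
| Screw axis | (0.6355, -0.0137) m |
| Press yaw | -10° |
| Crank angle | 6.2 rad |
| Plate top | 57 mm |
| Mould origin | (0.606, 0.338) m |
| Mould yaw | -1.2° |

I'll go to the handle at (0.5095, 0.340).

carry_out:
  motion: "0 0 0 -5.83; 0 0 0 -5.83; 0 0 0 -5.83; 0 0 0 -5.83; -0.0275 -0.0177 0 0; -0.0275 -0.0177 0 0; -0.0275 -0.0177 0 0; -0.0275 -0.0177 0 0; -0.0275 -0.0177 0 0; -0.0275 -0.0177 0 0"
  jaw: 0.06
  grip_force: 40

```text
clock: 0.93
position: [0.4021, 0.4153, 0.2217]
eef_rot: [-0.004, -0.007, 1.0, -0.004]
wrist_force: [0.7, 0.4, 0.4]
opening: 0.658
```

```bash
cat > go.py <<'E'
# usage: go.py x y z toolyaw_deg(angle of tool y axis)  (mm) -> remaining shift in tool axes
import sys
from h import *
from scipy.spatial.transform import Rotation as R
s=ctrl.read_state(); q=s["eef_rot"]; r=R.from_quat([q[1],q[2],q[3],q[0]]); p=s["position"]*1000
yy=np.degrees(np.arctan2(r.as_matrix()[1,1],r.as_matrix()[0,1]))
print("t",round(s["clock"],2),"p",p.round(1),"yaw",round(yy,2),"tool z",r.as_matrix()[:,2].round(4),"F",s["wrist_force"].round(1),"T",s["wrist_torque"].round(2),"open mm",round(s["opening"]*91.2,1),"j6",round(s["joints"][5],2))
if len(sys.argv)>4:
    a=list(map(float,sys.argv[1:5])); print("tool shift",(r.inv().apply(np.array(a[:3])-p)).round(1),"tool turn",round(yy-a[3],2))
E
python3 go.py 509.5 340 100 88.8
```

```text
t 0.93 p [402.1 415.3 221.7] yaw 90.77 tool z [-0.0086 -0.0081 -0.9999] F [0.7 0.4 0.4] T [ 0.06 -0.05  0.02] open mm 60.0 j6 -0.8
tool shift [-107.4  -75.8  121.4] tool turn 1.97
```

carry_out:
  motion: "-0.0134 -0.0095 0.012 1; -0.0134 -0.0095 0.012 1; -0.0134 -0.0095 0.012 0; -0.0134 -0.0095 0.012 0; -0.0134 -0.0095 0.012 0; -0.0134 -0.0095 0.012 0; -0.0134 -0.0095 0.012 0; -0.0134 -0.0095 0.012 0; 0 0 0.012 0; 0 0 0.012 0"

```text
clock: 1.77
position: [0.5183, 0.3264, 0.0949]
eef_rot: [-0.004, 0.016, 1.0, -0.005]
wrist_force: [0.8, 1.1, -1.1]
opening: 0.655
```

```bash
python3 go.py 509.5 340 35 88.8
```

```text
t 1.77 p [518.3 326.4  94.9] yaw 88.15 tool z [-0.0073 -0.0091 -0.9999] F [ 0.8  1.1 -1.1] T [ 0.05  0.04 -0.  ] open mm 59.8 j6 -0.99
tool shift [ 8.8 13.9 59.8] tool turn -0.65
```

carry_out:
  motion: "0.0085 0.0135 0 -0.6; 0 0 0 0; 0 0 0.01 0; 0 0 0.01 0; 0 0 0.01 0; 0 0 0.01 0; 0 0 0.01 0; 0 0 0.006 0; 0 0 0 0; 0 0 0 0"

```text
clock: 2.6
position: [0.5065, 0.3395, 0.0296]
eef_rot: [-0.007, 0.01, 1.0, -0.007]
wrist_force: [0.4, -0.2, -0.3]
opening: 0.659
```

```bash
python3 go.py 509.5 340 35 88.8
```

```text
t 2.6 p [506.5 339.5  29.6] yaw 88.83 tool z [-0.0135 -0.0131 -0.9998] F [ 0.4 -0.2 -0.3] T [ 0.04 -0.01 -0.03] open mm 60.1 j6 -0.97
tool shift [-2.9  0.5 -5.5] tool turn 0.03
```

carry_out:
  motion: "-0.0025 0 -0.005 0; 0 0 0 0; 0 0 0 0; 0 0 0 0; 0 0 0 0; 0 0 0 0; 0 0 0 0; 0 0 0 0; 0 0 0 0; 0 0 0 0"

```text
clock: 3.43
position: [0.511, 0.3403, 0.0376]
eef_rot: [-0.005, 0.01, 1.0, -0.005]
wrist_force: [0.1, -0.7, 0.9]
opening: 0.656
```

carry_out:
  motion: "0 0 0 0; 0 0 0 0; 0 0 0 0; 0 0 0 0; 0 0 0 0; 0 0 0 0; 0 0 0 0; 0 0 0 0; 0 0 0 0; 0 0 0 0"
  jaw: 0
  grip_force: 40

```text
clock: 4.27
position: [0.5109, 0.3402, 0.0374]
eef_rot: [-0.005, 0.01, 1.0, -0.005]
wrist_force: [0.5, 0.1, 0.4]
opening: 0.194
```

```bash
python3 go.py 498 340 35 88.8
```

```text
t 4.27 p [510.9 340.2  37.4] yaw 88.8 tool z [-0.0096 -0.0105 -0.9999] F [0.5 0.1 0.4] T [ 0.09 -0.02  0.01] open mm 17.7 j6 -0.98
tool shift [12.8 -0.5  2.5] tool turn -0.0
```

carry_out:
  motion: "0.001 -0.006 0.0001 0; 0.001 -0.01 0.0001 0; 0.001 -0.012 0.0001 0; 0.001 -0.012 0.0001 0; 0.001 -0.012 0.0001 0; 0.001 -0.012 0.0001 0; 0.001 -0.012 0.0001 0; 0.001 -0.012 0.0001 0; 0.001 -0.01 0.0001 0; 0 -0.005 0 0"

```text
clock: 5.1
position: [0.4977, 0.2266, 0.0374]
eef_rot: [-0.005, 0.01, 1.0, -0.005]
wrist_force: [0.3, 0.6, -1.1]
opening: 0.195
```

```bash
python3 go.py 486 130 37 88.8
```

```text
t 5.1 p [497.7 226.6  37.4] yaw 88.82 tool z [-0.0098 -0.0098 -0.9999] F [ 0.3  0.6 -1.1] T [0.24 0.02 0.17] open mm 17.7 j6 -1.14
tool shift [  9.7 -96.8   1.5] tool turn 0.02
```

carry_out:
  motion: "0.001 -0.006 0.0001 0; 0.001 -0.01 0.0001 0; 0.001 -0.011 0.0001 0; 0.001 -0.012 0.0001 0; 0.001 -0.012 0.0001 0; 0.001 -0.012 0.0001 0; 0.001 -0.011 0.0001 0; 0.001 -0.01 0.0001 0; 0.001 -0.006 0.0001 0; 0 0 0 0"

```text
clock: 5.93
position: [0.4853, 0.1256, 0.0374]
eef_rot: [-0.005, 0.011, 1.0, -0.005]
wrist_force: [-1.1, 1.4, -1.8]
opening: 0.195
```

```bash
python3 go.py 448 118 37 88.8
python3 - <<'E'
from m import *
im,d,W=cloud("top"); cv2.imwrite("pics/t1.png",cv2.resize(im[110:270,150:350],(800,640))[:600]);M=masks(im)
P,k=sel(W,M['orange'],(180,130,262,240),(.04,.075)); print(len(P),rect(P))
E
```

```text
t 5.93 p [485.3 125.6  37.4] yaw 88.75 tool z [-0.0101 -0.0101 -0.9999] F [-1.1  1.4 -1.8] T [0.3  0.07 0.17] open mm 17.8 j6 -1.31
tool shift [37.1 -8.4  0.9] tool turn -0.05
135 (array([621.4, 121.2]), array([40.8, 34. ]), 89.94)
```

View pics/t1.png

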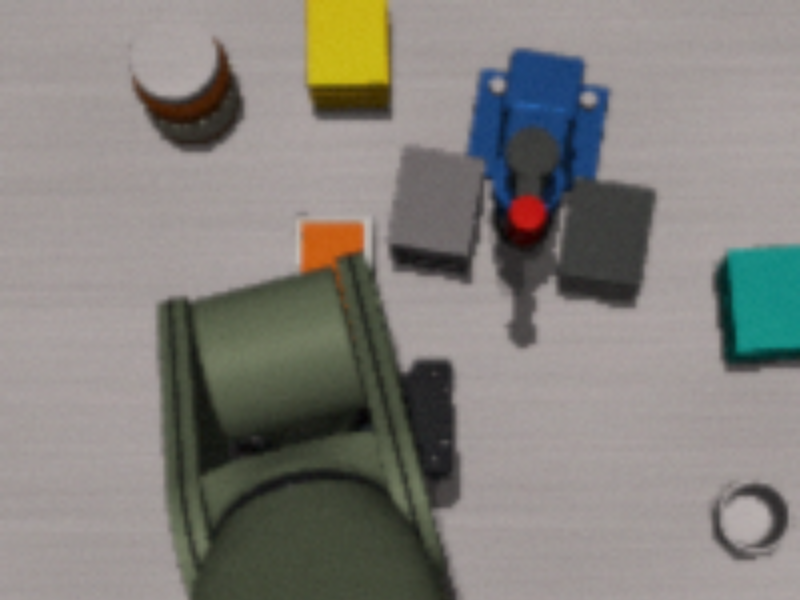

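The mould's nose is at crop px (335,225), clear of the tubs (left edge at px 390). I'll draw it back, then across to the front of the gap.

carry_out:
  motion: "0.006 -0.001 0.0001 0; 0.01 -0.002 0 0; 0.01 -0.003 0 0; 0.01 -0.004 0 0; 0.007 -0.008 0.0001 0; 0.007 -0.011 0.0001 0; 0.007 -0.011 0.0001 0; 0.007 -0.011 0.0001 0; 0.006 -0.009 0.0001 0; 0.003 -0.005 0 0"

```text
clock: 6.82
position: [0.402, 0.0587, 0.0377]
eef_rot: [-0.006, 0.008, 1.0, -0.005]
wrist_force: [0.7, 1.0, -2.1]
opening: 0.193
```

```bash
python3 go.py 392 29 37 79.9
```

```text
t 6.82 p [402.   58.7  37.7] yaw 89.03 tool z [-0.0115 -0.0102 -0.9999] F [ 0.7  1.  -2.1] T [ 0.21 -0.02  0.14] open mm 17.6 j6 -1.42
tool shift [  9.5 -29.9   1.1] tool turn 9.13
```

carry_out:
  motion: "0.001 -0.004 0.0001 1; 0.001 -0.005 0 1.5; 0.001 -0.005 0 1.5; 0.001 -0.005 0 1.5; 0.001 -0.005 0.0001 1.5; 0.001 -0.003 0.0001 1.5; 0 0 0 0.5; 0 0 0 0; 0 0 0 0; 0 0 0 0"

```text
clock: 7.65
position: [0.3927, 0.0279, 0.0377]
eef_rot: [-0.006, 0.097, 0.995, -0.006]
wrist_force: [0.0, -0.1, -1.8]
opening: 0.193
```

```bash
python3 go.py 392 29 37 79.9
python3 - <<'E'
from m import *
im,d,W=cloud("top"); M=masks(im); cv2.imwrite("pics/t2f.png",im); np.save("t2.npy",W)
im2,d2,W2=cloud("scene"); np.save("s2.npy",W2); cv2.imwrite("pics/s2f.png",im2)
cv2.imwrite("pics/t2.png",np.hstack([cv2.resize(im[110:250,230:330],(400,560)),cv2.resize(im2[150:290,180:280],(400,560))]))
M2=masks(im2)
P,k=sel(W,M['orange'],(230,130,330,260),(.04,.075)); print(len(P),rect(P))
P,k=sel(W2,M2['orange'],(190,180,320,300),(.04,.075)); print(len(P),rect(P),P.min(0),P.max(0))
E
```

```text
t 7.65 p [392.7  27.9  37.7] yaw 78.84 tool z [-0.0129 -0.01   -0.9999] F [ 0.  -0.1 -1.8] T [0.08 0.13 0.05] open mm 17.6 j6 -1.31
tool shift [0.9 1.  0.7] tool turn -1.06
353 (array([507.7,   4.6]), array([70.5, 42. ]), -10.98)
285 (array([485.1,  10.7]), array([113.5,  46.2]), -11.39) [ 0.42772237 -0.0202434   0.04932113] [0.5428752  0.04165951 0.06284138]
```

View pics/t2.png

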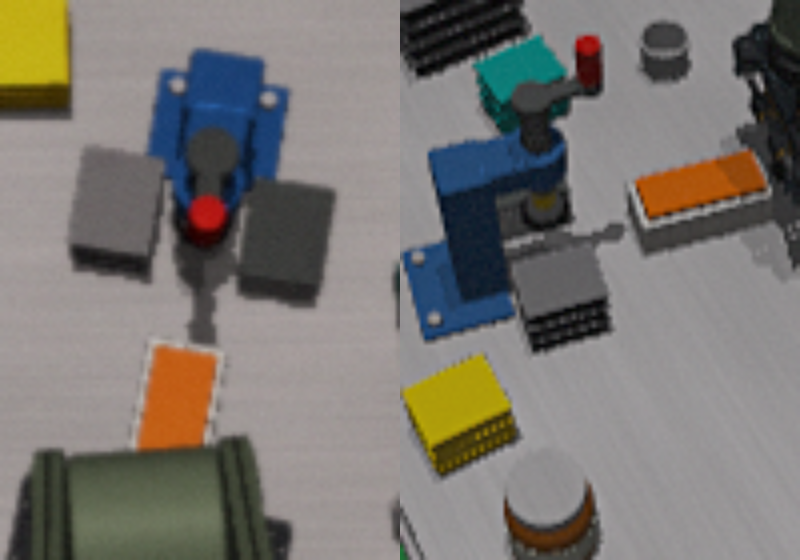

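The mould is in front of the gap, nose at crop px (185,345), nearly aligned. Next I'll refine the relative geometry by intersecting pixel rays with planes of known height.

```bash
cat > fit.py <<'E'
from m import *
from scipy.optimize import minimize
def rayplane(n,k,z):
    ci=imaging.camera_info(n);K=np.array(ci["K"]);E=np.array(ci["extrinsics"]);v,u=np.nonzero(k)
    D=np.stack([(u-K[0,2])/K[0,0],-(v-K[1,2])/K[1,1],-np.ones(len(u))],-1)@E[:3,:3].T
    return (E[:3,3]+D*((z-E[2,3])/D[:,2])[:,None])[:,:2]*1000
def fitrect(P,L,Wd,yaw0,pix):  # max overlap via area fit: area-based soft cost
    c0=P.mean(0)
    def cost(p):
        a=np.radians(p[2]);d=P-p[:2];x=np.abs(d@[np.cos(a),np.sin(a)])-L/2;y=np.abs(d@[-np.sin(a),np.cos(a)])-Wd/2
        return (np.maximum(x,0)**2+np.maximum(y,0)**2).sum()+1e-3*((p[:2]-c0)**2).sum()
    r=minimize(cost,[*c0,yaw0],method="Nelder-Mead",options=dict(xatol=.01,fatol=.01,maxiter=2000)); return r.x.round(2),round(r.fun/len(P),2)
E
python3 - <<'E'
from fit import *
im=cv2.imread("pics/t2f.png");W=np.load("t2.npy");M=masks(im);A=np.ones_like(M['red']);Z=W[...,2]
C={}
for n,b,z,zr in(("tubs",(243,140,272,185),.066,(.055,.078)),("pan",(286,145,320,190),.058,(.047,.07))):
    _,k=sel(W,A,b,zr); k=cv2.morphologyEx(k.astype(np.uint8),cv2.MORPH_OPEN,np.ones((3,3)))>0
    P=rayplane("top",k,z); print(n,len(P),rect(np.c_[P,P]/1000),fitrect(P,75,60,-10,2)); C[n]=rect(np.c_[P,P]/1000)[0]
_,k=sel(W,M['orange'],(230,130,330,260),(.04,.075)); P=rayplane("top",k,.057)
print("plate",rect(np.c_[P,P]/1000))
# centreline: per row mean of columns
v,u=np.nonzero(k); rows=np.unique(v)[1:-1]; idx=[P[v==r].mean(0) for r in rows]; idx=np.array(idx)
f=np.polyfit(idx[:,0],idx[:,1],1); print("plate line slope deg",np.degrees(np.arctan(f[0])),"y at x=500",np.polyval(f,500))
ex=C['tubs']-C['pan']; print("yaw from neighbours",np.degrees(np.arctan2(-ex[0],ex[1])),np.hypot(*ex)); m=(C['tubs']+C['pan'])/2
print("mid",m)
# arm edges
_,k=sel(W,M['blue'],(260,115,310,185),(.165,.19)); P=rayplane("top",k,.179); print("arm",rect(np.c_[P,P]/1000)); 
_,k=sel(W,M['blue'],(260,115,310,185),(.0,.025)); P=rayplane("top",k,.01); print("base",rect(np.c_[P,P]/1000)); 
_,k=sel(W,M['red'],(265,140,300,185),(.25,.32)); P=rayplane("top",k,.2835); print("knob",rect(np.c_[P,P]/1000))
# scene camera
im=cv2.imread("pics/s2f.png");W=np.load("s2.npy");M=masks(im);A=np.ones_like(M['red'])
_,k=sel(W,M['orange'],(190,180,320,300),(.04,.075));P=rayplane("scene",k,.057); print("scene plate",rect(np.c_[P,P]/1000))
_,k=sel(W,A,(206,205,235,228),(.06,.075));P=rayplane("scene",k,.066); print("scene tubs",rect(np.c_[P,P]/1000))
E
```

```text
tubs 522 (array([652.7,  46.8]), array([75.1, 59.7]), -10.06) (array([652.7 ,  46.7 ,  -9.53]), np.float64(0.0))
pan 530 (array([629.8, -75.9]), array([75.9, 60.1]), -10.48) (array([629.95, -76.08,  -9.91]), np.float64(0.0))
plate (array([507.7,   4.6]), array([71., 42.]), -11.04)
plate line slope deg -9.24432865328229 y at x=500 6.370427504506296
yaw from neighbours -10.571718467038005 124.81866847551292
mid [641.25 -14.55]
arm (array([666.8, -19.3]), array([109.3,  49.2]), -10.83)
base (array([721.6, -30.2]), array([96.3, 83.4]), 79.89)
knob (array([585. ,  -7.2]), array([19.4, 18.8]), -1.11)
scene plate (array([485.8,  12. ]), array([112.6,  42.8]), -10.52)
scene tubs (array([650.1,  50.7]), array([74.8, 60.6]), -10.98)
```

carry_out:
  motion: "0 0.0025 0 -0.3; 0 0.002 0 -0.3; -0.003 0 0 0; -0.006 0 -0.0001 0; -0.008 0 -0.0001 0; -0.008 0 -0.0001 0; -0.008 0 -0.0001 0; -0.006 0 -0.0001 0; -0.004 0 0 0; 0 0 0 0"

```text
clock: 8.58
position: [0.4414, 0.0245, 0.0377]
eef_rot: [-0.006, 0.091, 0.996, -0.006]
wrist_force: [-1.9, 0.2, -1.8]
opening: 0.194
```

```bash
python3 go.py 519.9 7.9 37.5 79.5
cat > look.py <<'E'
import sys
from fit import *
tag=sys.argv[1]
im,d,W=cloud("top");M=masks(im);A=np.ones_like(M['red'])
C={}
for n,b,z,zr in(("tubs",(243,140,272,185),.066,(.060,.078)),("pan",(288,145,320,190),.058,(.047,.07))):
    _,k=sel(W,A&~M['orange'],b,zr); k=cv2.morphologyEx(k.astype(np.uint8),cv2.MORPH_OPEN,np.ones((3,3)))>0
    P=rayplane("top",k,z); C[n]=rect(np.c_[P,P]/1000); print(n,C[n])
_,k=sel(W,M['orange'],(230,130,330,260),(.04,.075)); P=rayplane("top",k,.057); r=rect(np.c_[P,P]/1000);print("plate",r)
m=np.array([641.25,-14.55]);
for y in(10.2,10.6,11):
    a=np.radians(-y);ex=np.array([np.cos(a),np.sin(a)]);ey=np.array([-ex[1],ex[0]]);print(y,"plate rel to mid",((r[0]-m)@ex).round(1),((r[0]-m)@ey).round(1))
im2,d2,W2=cloud("scene");M2=masks(im2);_,k=sel(W2,M2['orange'],(190,160,320,300),(.04,.075));P=rayplane("scene",k,.057);r=rect(np.c_[P,P]/1000);print("scene plate",r)
ms=np.array([650.1,50.7])
for y in(10.2,10.6,11):
    a=np.radians(-y);ex=np.array([np.cos(a),np.sin(a)]);ey=np.array([-ex[1],ex[0]]);print(y,"scene plate rel",((r[0]-ms)@ey+62.4).round(1))
cv2.imwrite(f"pics/{tag}.png",np.hstack([cv2.resize(im[110:250,230:330],(400,560),interpolation=cv2.INTER_CUBIC),cv2.resize(im2[150:290,180:280],(400,560),interpolation=cv2.INTER_CUBIC)]))
E
python3 look.py t3
```

```text
t 8.58 p [441.4  24.5  37.7] yaw 79.56 tool z [-0.012  -0.0101 -0.9999] F [-1.9  0.2 -1.8] T [0.14 0.13 0.05] open mm 17.7 j6 -1.34
tool shift [-80.2  -2.1  -0.6] tool turn 0.06
tubs (array([652.7,  46.8]), array([75.1, 59.7]), -10.06)
pan (array([629. , -75.9]), array([77.9, 60. ]), -9.93)
plate (array([565.7,   1. ]), array([53.3, 42. ]), -9.21)
10.2 plate rel to mid -77.1 1.9
10.6 plate rel to mid -77.1 1.4
11 plate rel to mid -77.1 0.8
scene plate (array([534.3,   9.9]), array([112.7,  43.4]), -10.19)
10.2 scene plate rel 1.7
10.6 scene plate rel 1.0
11 scene plate rel 0.3
```

View pics/t3.png

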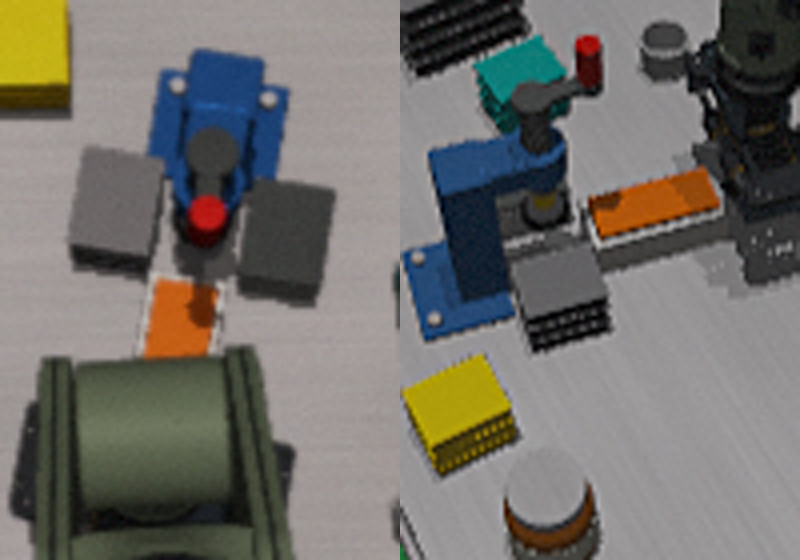

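Nose is at crop px (185,275), just before the gap and about 1.5 mm left of its midline. I'll correct that and enter slowly.

carry_out:
  motion: "0 -0.0015 0 0; 0 0 0 0; -0.003 0 0 0; -0.004 0 0 0; -0.004 0 0 0; -0.004 0 -0.0001 0; -0.004 0 -0.0001 0; -0.004 0 -0.0001 0; -0.003 0 0 0; 0 0 0 0"

```text
clock: 9.52
position: [0.4664, 0.0179, 0.0379]
eef_rot: [-0.007, 0.091, 0.996, -0.006]
wrist_force: [-1.4, 0.6, -0.7]
opening: 0.192
```

```bash
python3 go.py 519.9 7.9 37.5 79.5;python3 look.py t4
```

```text
t 9.52 p [466.4  17.9  37.9] yaw 79.6 tool z [-0.0149 -0.0101 -0.9998] F [-1.4  0.6 -0.7] T [0.13 0.07 0.02] open mm 17.5 j6 -1.36
tool shift [-54.4  -0.2  -0.3] tool turn 0.1
tubs (array([652.8,  46.8]), array([75. , 59.7]), -10.06)
pan (array([629.4, -75.8]), array([76.9, 60.1]), -10.45)
plate (array([594.4,  -6.1]), array([43.3, 41.7]), -11.97)
10.2 plate rel to mid -47.6 0.0
10.6 plate rel to mid -47.6 -0.3
11 plate rel to mid -47.6 -0.6
scene plate (array([559.2,   3.4]), array([112.5,  43.5]), -10.18)
10.2 scene plate rel -0.2
10.6 scene plate rel -0.8
11 scene plate rel -1.4
```

carry_out:
  motion: "-0.003 0 0 0; -0.004 0 0 0; -0.005 0 0 0; -0.005 0 0 0; -0.005 0 0 0; -0.005 0 0 0; -0.005 0 0 0; -0.004 0 0 0; -0.003 0 0 0; 0 0 0 0"

```text
clock: 10.45
position: [0.508, 0.0102, 0.0376]
eef_rot: [-0.007, 0.091, 0.996, -0.006]
wrist_force: [-1.1, 0.7, 0.5]
opening: 0.192
```

```bash
python3 go.py 519.9 7.9 37.5 79.5;python3 look.py t5
```

```text
t 10.45 p [508.   10.2  37.6] yaw 79.61 tool z [-0.0157 -0.01   -0.9998] F [-1.1  0.7  0.5] T [ 0.15 -0.03  0.05] open mm 17.5 j6 -1.38
tool shift [-12.1  -0.1  -0.1] tool turn 0.11
tubs (array([658.7,  45.7]), array([63. , 59.7]), -10.06)
pan (array([630. , -76.2]), array([75.5, 59.6]), -10.45)
plate (array([0., 0.]), array([0., 0.]), 0.0)
10.2 plate rel to mid -633.7 -99.2
10.6 plate rel to mid -633.0 -103.7
11 plate rel to mid -632.2 -108.1
scene plate (array([600.5,  -4. ]), array([110.9,  43.2]), -9.35)
10.2 scene plate rel -0.2
10.6 scene plate rel -0.5
11 scene plate rel -0.8
```

carry_out:
  motion: "-0.0015 0 0 0; -0.0015 0 0 0; -0.0015 0 0 0; -0.0015 0 0 0; -0.0015 0 0 0; -0.001 0 0 0; -0.001 0 0 0; -0.001 0 0 0; -0.001 0 0 0; 0 0 0 0"

```text
clock: 11.38
position: [0.5181, 0.0082, 0.0377]
eef_rot: [-0.009, 0.09, 0.996, -0.006]
wrist_force: [-2.3, -0.2, 2.1]
opening: 0.195
```

```bash
python3 go.py 519.9 7.9 37.5 79.5
```

```text
t 11.38 p [518.1   8.2  37.7] yaw 79.63 tool z [-0.0183 -0.0099 -0.9998] F [-2.3 -0.2  2.1] T [ 0.12 -0.04 -0.02] open mm 17.8 j6 -1.38
tool shift [-1.9 -0.   0.1] tool turn 0.13
```

carry_out:
  motion: "-0.001 0 0 0; -0.001 0 0 0; -0.001 0 0 0; -0.001 0 0 0; -0.001 0 0 0; -0.001 0 0 0; 0 0 0 0; 0 0 0 0; 0 0 0 0; 0 0 0 0"

```text
clock: 12.22
position: [0.5198, 0.0078, 0.0374]
eef_rot: [-0.014, 0.09, 0.996, -0.006]
wrist_force: [-3.7, 1.3, 3.0]
opening: 0.194
```

```bash
python3 go.py 519.9 7.9 37.5 79.5
```

```text
t 12.22 p [519.8   7.8  37.4] yaw 79.64 tool z [-0.0285 -0.0088 -0.9996] F [-3.7  1.3  3. ] T [0.2  0.16 0.06] open mm 17.7 j6 -1.38
tool shift [-0.1  0.1 -0.1] tool turn 0.14
```

carry_out:
  motion: "-0.003 0 0 0; -0.003 0 0 0; -0.003 0 0 0; -0.003 0 0 0; -0.003 0 0 0; -0.003 0 0 0; 0 0 0 0; 0 0 0 0; 0 0 0 0; 0 0 0 0"

```text
clock: 13.05
position: [0.52, 0.0078, 0.0372]
eef_rot: [-0.034, 0.091, 0.995, -0.005]
wrist_force: [-4.3, 0.7, 2.7]
opening: 0.193
```

```bash
python3 go.py 519.9 7.9 37.5 79.5; python3 look.py t6
```

```text
t 13.05 p [520.    7.8  37.2] yaw 79.6 tool z [-0.0692 -0.0029 -0.9976] F [-4.3  0.7  2.7] T [0.23 0.07 0.02] open mm 17.6 j6 -1.39
tool shift [ 0.1  0.1 -0.3] tool turn 0.1
tubs (array([680.7,  42.2]), array([57.9, 21. ]), 89.07)
pan (array([627.3, -97.1]), array([74.3, 26. ]), -1.8)
plate (array([0., 0.]), array([0., 0.]), 0.0)
10.2 plate rel to mid -633.7 -99.2
10.6 plate rel to mid -633.0 -103.7
11 plate rel to mid -632.2 -108.1
scene plate (array([613.1,  -6.3]), array([112.4,  43.7]), -9.35)
10.2 scene plate rel -0.3
10.6 scene plate rel -0.4
11 scene plate rel -0.6
```

View pics/t6.png

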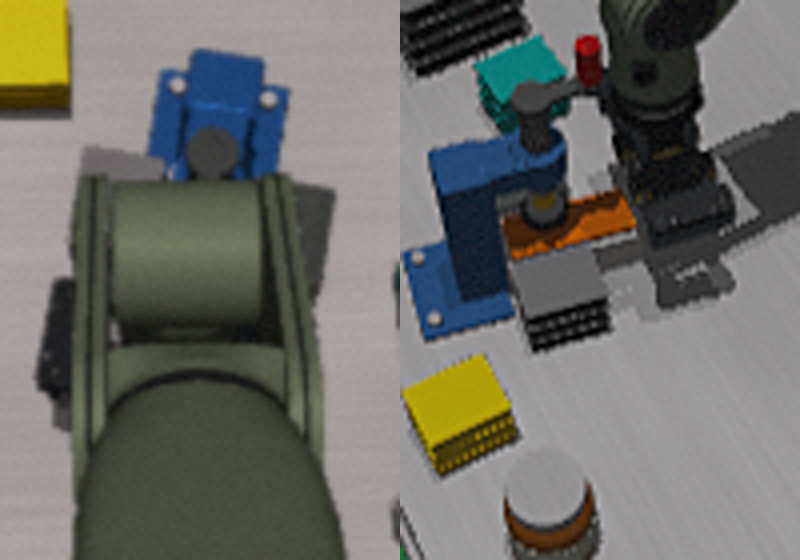

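The mould is blocked at the computed home position: the scene plate centre matches to under 1 mm, and an 18 mm commanded push moved it only 0.2 mm. The push tilted the wrist about 4° forward, so I'll open and back out horizontally before lifting.

carry_out:
  motion: "0 0 0 0; 0 0 0 0; 0 0 0 0; 0 0 0 0; 0 0 0 0; 0 0 0 0; 0 0 0 0; 0 0 0 0; 0 0 0 0; 0 0 0 0"
  jaw: 0.05

```text
clock: 13.98
position: [0.5239, 0.0071, 0.0367]
eef_rot: [-0.031, 0.091, 0.995, -0.005]
wrist_force: [-0.2, 1.3, 0.1]
opening: 0.545
```

```bash
python3 go.py 441 22.4 40 79.6
```

```text
t 13.98 p [523.9   7.1  36.7] yaw 79.57 tool z [-0.062  -0.0037 -0.9981] F [-0.2  1.3  0.1] T [ 0.04 -0.04  0.  ] open mm 49.7 j6 -1.39
tool shift [84.3 -0.   1.8] tool turn -0.03
```

carry_out:
  motion: "0.004 0 0 0; 0.008 0 0.0002 0; 0.01 0 0.0002 0; 0.01 0 0.0002 0; 0.01 0 0.0002 0; 0.01 0 0.0002 0; 0.01 0 0.0002 0; 0.01 0 0.0002 0; 0.008 0 0.0002 0; 0 0 0 0"

```text
clock: 14.82
position: [0.4339, 0.0233, 0.0403]
eef_rot: [-0.032, 0.091, 0.995, -0.005]
wrist_force: [-0.3, 0.7, 1.0]
opening: 0.545
```

```bash
python3 go.py 441 22.4 330 79.6
```

```text
t 14.82 p [433.9  23.3  40.3] yaw 79.58 tool z [-0.0651 -0.0037 -0.9979] F [-0.3  0.7  1. ] T [0.04 0.02 0.02] open mm 49.7 j6 -1.36
tool shift [  11.2   -4.  -289.6] tool turn -0.02
```

carry_out:
  motion: "0 0 -0.015 0; 0.001 0 -0.03 0; 0.001 0 -0.03 0; 0.001 0 -0.03 0; 0.001 0 -0.03 0; 0.001 0 -0.03 0; 0.001 0 -0.03 0; 0.001 0 -0.03 0; 0 0 -0.03 0; 0 0 -0.02 0"

```text
clock: 15.65
position: [0.4427, 0.0259, 0.3248]
eef_rot: [-0.035, 0.091, 0.995, -0.005]
wrist_force: [0.4, 0.4, -0.4]
opening: 0.554
```

```bash
python3 go.py 585 -7.2 320 79.6; python3 look.py t7
python3 - <<'E'
from fit import *
im,d,W=cloud("top");M=masks(im);_,k=sel(W,M['red'],(265,140,300,185),(.25,.32));P=rayplane("top",k,.2835);print("knob",len(P),rect(np.c_[P,P]/1000))
E
```

```text
t 15.65 p [442.7  25.9 324.8] yaw 79.62 tool z [-0.0715 -0.0044 -0.9974] F [ 0.4  0.4 -0.4] T [-0.01 -0.08 -0.04] open mm 50.5 j6 -1.35
tool shift [-145.9   -6.8   -5.3] tool turn 0.02
tubs (array([685.3,  47.9]), array([46.3, 12. ]), 89.19)
pan (array([0., 0.]), array([0., 0.]), 0.0)
plate (array([0., 0.]), array([0., 0.]), 0.0)
10.2 plate rel to mid -633.7 -99.2
10.6 plate rel to mid -633.0 -103.7
11 plate rel to mid -632.2 -108.1
scene plate (array([612.8,  -6.5]), array([112.4,  43.5]), -10.17)
10.2 scene plate rel -0.5
10.6 scene plate rel -0.7
11 scene plate rel -0.9
knob 0 (array([0., 0.]), array([0., 0.]), 0.0)
```

carry_out:
  motion: "-0.008 -0.0005 -0.0005 0; -0.016 -0.0009 -0.0005 0; -0.018 -0.0009 -0.0006 0; -0.018 -0.0009 -0.0006 0; -0.018 -0.0009 -0.0006 0; -0.018 -0.0009 -0.0006 0; -0.018 -0.0009 -0.0006 0; -0.015 -0.0009 -0.0005 0; -0.008 0 0 0; 0 0 0 0"

```text
clock: 16.63
position: [0.5796, -0.0085, 0.2979]
eef_rot: [-0.05, 0.09, 0.995, -0.007]
wrist_force: [-0.3, 0.8, -0.4]
opening: 0.552
```

```bash
python3 go.py 585.3 -7.5 264 79.6
```

```text
t 16.63 p [579.6  -8.5 297.9] yaw 79.67 tool z [-0.1003 -0.0047 -0.995 ] F [-0.3  0.8 -0.4] T [-0.02 -0.11 -0.04] open mm 50.4 j6 -1.42
tool shift [-8.7  2.7 33.1] tool turn 0.07
```

carry_out:
  motion: "-0.003 0.001 -0.0005 0; -0.003 0.001 -0.0005 0; -0.0025 0.0007 0.002 0; 0 0 0.004 0; 0 0 0.005 0; 0 0 0.005 0; 0 0 0.005 0; 0 0 0.005 0; 0 0 0.003 0; 0 0 0 0"

```text
clock: 17.47
position: [0.5819, -0.0064, 0.2644]
eef_rot: [-0.053, 0.09, 0.995, -0.007]
wrist_force: [0.3, 0.6, -0.4]
opening: 0.547
```

```bash
python3 go.py 585.3 -7.5 264 79.6; python3 look.py t8 >/dev/null
```

```text
t 17.47 p [581.9  -6.4 264.4] yaw 79.74 tool z [-0.1063 -0.0043 -0.9943] F [ 0.3  0.6 -0.4] T [ 0.05 -0.1   0.01] open mm 49.9 j6 -1.42
tool shift [-3.5 -0.5  0.1] tool turn 0.14
```

View pics/t8.png

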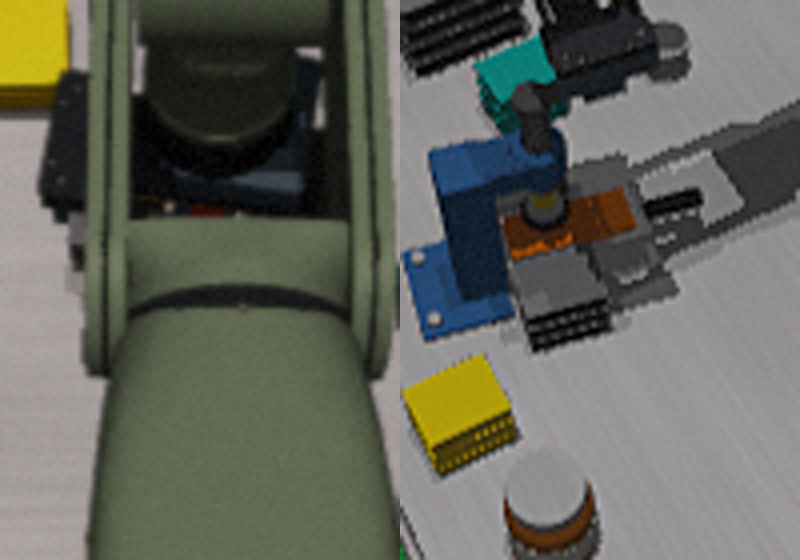

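The scene half shows the mould seated under the pad against the column (px 500–640, 190–255), its handle free, and the hand around the knob. Closing on the knob.

carry_out:
  motion: "-0.0035 -0.0005 0 0; 0 0 0 0; 0 0 0 0; 0 0 0 0; 0 0 0 0; 0 0 0 0; 0 0 0 0; 0 0 0 0; 0 0 0 0; 0 0 0 0"
  jaw: 0
  grip_force: 30

```text
clock: 18.4
position: [0.5869, -0.0078, 0.2657]
eef_rot: [-0.051, 0.09, 0.995, -0.006]
wrist_force: [-0.2, -1.7, -0.7]
opening: 0.234
```

```bash
python3 go.py 585.3 -7.5 264 79.6
```

```text
t 18.4 p [586.9  -7.8 265.7] yaw 79.71 tool z [-0.1028 -0.0037 -0.9947] F [-0.2 -1.7 -0.7] T [ 0.15 -0.09 -0.01] open mm 21.3 j6 -1.42
tool shift [1.4 0.  1.9] tool turn 0.11
```

```bash
cat > crank.py <<'E'
import sys
from h import *
from scipy.spatial.transform import Rotation as R
step,n,aprev=float(sys.argv[1]),int(sys.argv[2]),float(sys.argv[3])
s=ctrl.read_state();q=s["eef_rot"];M=R.from_quat([q[1],q[2],q[3],q[0]]).as_matrix();p=s["position"]*1000
S=np.array([634.9,-13.4]);off=np.array([1.6,-.2]);y=np.radians(-10.5);ex=np.array([np.cos(y),np.sin(y)]);ey=np.array([-ex[1],ex[0]])
d=p[:2]-off-S;px,py=d@ex,d@ey;a=np.arctan2(py,-px);a+=2*np.pi*round((aprev-a)/2/np.pi)
F=s["wrist_force"];t=np.sin(a)*ex+np.cos(a)*ey  # tangential dir of growing a
print(f"t {s['clock']:.2f} a={a:.3f} r={np.hypot(px,py):.1f} z={p[2]:.1f} knobz={282-3.18*a:.1f} F={F.round(1)} Ft={F[:2]@t:.1f} open={s['opening']*91.2:.1f} toolz={M[:,2].round(3)}")
def pos(b,z): return np.array([*(S+off+50*(-np.cos(b)*ex+np.sin(b)*ey)),z])
prev=p.copy()
for i in range(n):
    b=a+np.radians(step)*(i+1); z=282-3.18*b+3.5; z=max(z,prev[2]-1.5)
    g=pos(b,z); v=M.T@(g-prev); prev=g
    print(*(v/1000).round(4),0,end="; ")
print()
E
python3 crank.py 12 10 6.2
```

```text
t 18.40 a=6.217 r=50.0 z=265.7 knobz=262.2 F=[-0.2 -1.7 -0.7] Ft=-1.7 open=21.3 toolz=[-0.103 -0.004 -0.995]
-0.0005 0.0105 0.0004 0; -0.0026 0.0101 0.0002 0; -0.0047 0.0094 -0.0 0; -0.0065 0.0082 -0.0002 0; -0.0081 0.0067 -0.0003 0; -0.0093 0.0049 -0.0004 0; -0.0101 0.0028 -0.0004 0; -0.0104 0.0007 -0.0004 0; -0.0104 -0.0015 -0.0003 0; -0.0098 -0.0036 -0.0002 0;
```

carry_out:
  motion: "-0.0005 0.0105 0.0004 0; -0.0026 0.0101 0.0002 0; -0.0047 0.0094 0 0; -0.0065 0.0082 -0.0002 0; -0.0081 0.0067 -0.0003 0; -0.0093 0.0049 -0.0004 0; -0.0101 0.0028 -0.0004 0; -0.0104 0.0007 -0.0004 0; -0.0104 -0.0015 -0.0003 0; -0.0098 -0.0036 -0.0002 0"

```text
clock: 19.23
position: [0.6505, 0.034, 0.26]
eef_rot: [-0.072, 0.089, 0.993, -0.004]
wrist_force: [-4.4, 6.8, 2.3]
opening: 0.235
```

```bash
python3 crank.py 14 10 8
```

```text
t 19.23 a=7.958 r=49.6 z=260.0 knobz=256.7 F=[-4.4  6.8  2.3] Ft=-6.2 open=21.4 toolz=[-0.145  0.005 -0.989]
-0.0119 -0.0024 -0.0011 0; -0.0108 -0.0056 -0.0007 0; -0.0092 -0.008 -0.0004 0; -0.007 -0.01 -0.0 0; -0.0044 -0.0114 0.0004 0; -0.0016 -0.0121 0.0008 0; 0.0014 -0.0121 0.0012 0; 0.0042 -0.0113 0.0016 0; 0.0068 -0.0099 0.002 0; 0.009 -0.0079 0.0023 0;
```

carry_out:
  motion: "-0.0119 -0.0024 -0.0011 0; -0.0108 -0.0056 -0.0007 0; -0.0092 -0.008 -0.0004 0; -0.007 -0.01 0 0; -0.0044 -0.0114 0.0004 0; -0.0016 -0.0121 0.0008 0; 0.0014 -0.0121 0.0012 0; 0.0042 -0.0113 0.0016 0; 0.0068 -0.0099 0.002 0; 0.009 -0.0079 0.0023 0"

```text
clock: 20.07
position: [0.6768, -0.043, 0.2542]
eef_rot: [-0.05, 0.082, 0.995, 0.012]
wrist_force: [13.9, -3.4, -1.6]
opening: 0.234
```

```bash
python3 crank.py 14 10 10
```

```text
t 20.07 a=9.871 r=49.8 z=254.2 knobz=250.6 F=[13.9 -3.4 -1.6] Ft=-5.4 open=21.3 toolz=[-0.098  0.031 -0.995]
0.0065 -0.0102 0.0014 0; 0.0089 -0.0082 0.0016 0; 0.0106 -0.0058 0.0018 0; 0.0117 -0.003 0.0019 0; 0.012 -0.0001 0.002 0; 0.0117 0.0028 0.002 0; 0.0107 0.0056 0.002 0; 0.009 0.0081 0.0018 0; 0.0068 0.01 0.0016 0; 0.0041 0.0114 0.0014 0;
```

carry_out:
  motion: "0.0065 -0.0102 0.0014 0; 0.0089 -0.0082 0.0016 0; 0.0106 -0.0058 0.0018 0; 0.0117 -0.003 0.0019 0; 0.012 0 0.002 0; 0.0117 0.0028 0.002 0; 0.0107 0.0056 0.002 0; 0.009 0.0081 0.0018 0; 0.0068 0.01 0.0016 0; 0.0041 0.0114 0.0014 0"

```text
clock: 20.9
position: [0.5942, -0.0399, 0.2478]
eef_rot: [-0.032, 0.086, 0.996, -0.012]
wrist_force: [-9.0, -10.9, 7.3]
opening: 0.236
```

```bash
python3 crank.py 11 10 11.8
```

```text
t 20.90 a=11.827 r=49.8 z=247.8 knobz=244.4 F=[ -9.  -10.9   7.3] Ft=-4.5 open=21.5 toolz=[-0.066 -0.019 -0.998]
0.0057 0.0076 0.0006 0; 0.004 0.0087 0.0006 0; 0.0023 0.0093 0.0005 0; 0.0005 0.0096 0.0004 0; -0.0013 0.0095 0.0002 0; -0.0031 0.0091 0.0001 0; -0.0048 0.0083 0.0001 0; -0.0063 0.0073 0.0 0; -0.0076 0.0059 -0.0 0; -0.0085 0.0044 -0.0 0;
```

carry_out:
  motion: "0.0057 0.0076 0.0006 0; 0.004 0.0087 0.0006 0; 0.0023 0.0093 0.0005 0; 0.0005 0.0096 0.0004 0; -0.0013 0.0095 0.0002 0; -0.0031 0.0091 0.0001 0; 0 0 0 0; 0 0 0 0; 0 0 0 0; 0 0 0 0"

```text
clock: 21.73
position: [0.5915, 0.0088, 0.2446]
eef_rot: [-0.034, 0.088, 0.995, -0.02]
wrist_force: [-0.2, -1.7, -0.3]
opening: 0.234
```

```bash
python3 crank.py 11 10 12.8
python3 - <<'E'
from fit import *
im,d,W=cloud("scene"); M=masks(im)
_,k=sel(W,M['orange'],(190,160,320,300),(.04,.075));P=W[k];print("plate z",np.median(P[:,2]).round(4),len(P))
cv2.imwrite("pics/s9.png",cv2.resize(im[165:225,195:255],(600,600),interpolation=cv2.INTER_CUBIC));
E
```

```text
t 21.73 a=12.845 r=50.3 z=244.6 knobz=241.2 F=[-0.2 -1.7 -0.3] Ft=-1.6 open=21.3 toolz=[-0.07  -0.034 -0.997]
-0.0039 0.0088 -0.0001 0; -0.0052 0.0081 -0.0001 0; -0.0067 0.0069 -0.0001 0; -0.0079 0.0055 -0.0001 0; -0.0088 0.0039 -0.0001 0; -0.0094 0.0022 -0.0001 0; -0.0096 0.0004 -0.0 0; -0.0095 -0.0015 0.0001 0; -0.009 -0.0032 0.0002 0; -0.0083 -0.0049 0.0003 0; 
plate z 0.0558 18
```

View pics/s9.png

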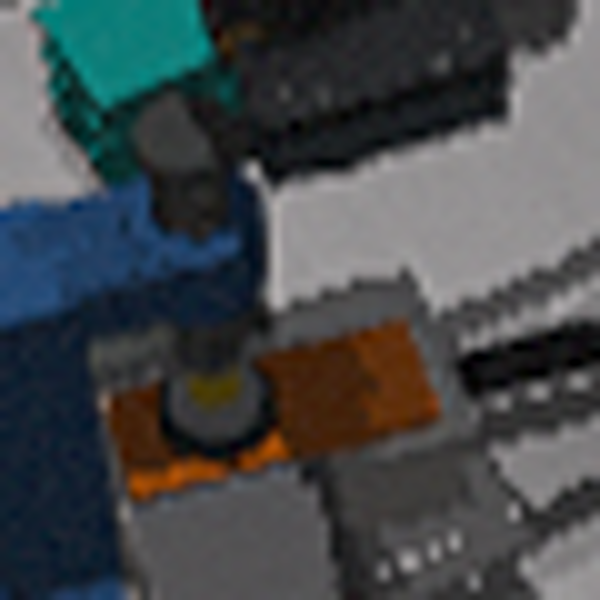

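The pad at px (217,400) is about to meet the plate, as geometry predicts (touch near a ≈ 12.9).

carry_out:
  motion: "-0.0039 0.0088 -0.0001 0; -0.0052 0.0081 -0.0001 0; -0.0067 0.0069 -0.0001 0; -0.0079 0.0055 -0.0001 0; -0.0088 0.0039 -0.0001 0; -0.0094 0.0022 -0.0001 0; -0.0096 0.0004 0 0; -0.0095 -0.0015 0.0001 0; -0.009 -0.0032 0.0002 0; -0.0083 -0.0049 0.0003 0"

```text
clock: 22.62
position: [0.6545, 0.0326, 0.2396]
eef_rot: [-0.059, 0.088, 0.994, -0.009]
wrist_force: [-3.5, 9.5, 2.5]
opening: 0.24
```

```bash
python3 crank.py 12 6 14.5
python3 - <<'E'
import numpy as np
for n in("top0","scene0"):
    W=np.load(n+".npy"); x,y,z=W[...,0],W[...,1],W[...,2]
    a=(abs(x-.607)<.05)&(abs(y-.338)<.015); g=(abs(x-.607)<.05)&(abs(y-.25)<.03)
    print(n,np.nanmedian(z[a]),np.nanmedian(z[g]))
E
```

```text
t 22.62 a=14.325 r=49.6 z=239.6 knobz=236.4 F=[-3.5  9.5  2.5] Ft=-6.7 open=21.9 toolz=[-0.118 -0.008 -0.993]
-0.0101 -0.0027 -0.0007 0; -0.0092 -0.0051 -0.0002 0; -0.0079 -0.0069 -0.0 0; -0.0063 -0.0084 0.0002 0; -0.0045 -0.0095 0.0004 0; -0.0024 -0.0102 0.0007 0; 
top0 0.05755570569121771 0.0002674928182837544
scene0 0.05681513290730544 -0.0003012138365607875
```

carry_out:
  motion: "-0.0101 -0.0027 -0.0007 0; -0.0092 -0.0051 -0.0002 0; -0.0079 -0.0069 0 0; -0.0063 -0.0084 0.0002 0; 0 0 0 0; 0 0 0 0; 0 0 0 0; 0 0 0 0; 0 0 0 0; 0 0 0 0"

```text
clock: 23.45
position: [0.6785, 0.0136, 0.2377]
eef_rot: [-0.067, 0.085, 0.994, -0.002]
wrist_force: [0.8, 0.4, -0.3]
opening: 0.229
```

```bash
python3 crank.py 8 4 15
```

```text
t 23.45 a=14.950 r=50.1 z=237.7 knobz=234.5 F=[ 0.8  0.4 -0.3] Ft=0.1 open=20.9 toolz=[-0.134  0.008 -0.991]
-0.0043 -0.0055 -0.0003 0; -0.0036 -0.006 0.0001 0; -0.0027 -0.0064 0.0002 0; -0.0018 -0.0067 0.0003 0;
```

That puts a at 14.95, about 2.1 rad past first touch, or roughly 40 N on the pad. Releasing the knob and lifting clear.

carry_out:
  motion: "0 0 0 0; 0 0 0 0; 0 0 0 0; 0 0 0 0; 0 0 0 0; 0 0 0 0; 0.0006 0 -0.005 0; 0.0013 0 -0.01 0; 0.002 0 -0.015 0; 0.003 0 -0.02 0"
  jaw: 0.05

```text
clock: 24.28
position: [0.6764, 0.0142, 0.2864]
eef_rot: [-0.072, 0.085, 0.994, -0.003]
wrist_force: [0.1, 0.5, 0.3]
opening: 0.547
```

carry_out:
  motion: "0.003 0 -0.025 0; 0.003 0 -0.025 0; 0.003 0 -0.02 0; 0.015 0.005 0 0; 0.025 0.01 0 0; 0.03 0.015 0 0; 0.03 0.02 0 0; 0.03 0.02 0 0; 0.03 0.02 0 0; 0.025 0.02 0 0"

```text
clock: 25.12
position: [0.5148, 0.1551, 0.3958]
eef_rot: [-0.062, 0.091, 0.994, -0.002]
wrist_force: [1.0, 0.6, 0.6]
opening: 0.546
```

carry_out:
  motion: "0.02 0.03 0 0; 0.02 0.035 0 0; 0.02 0.035 0 0; 0.02 0.035 0 0; 0.02 0.035 0 0; 0.01 0.03 0 0; 0 0.03 0 0; 0 0.02 0 0; 0 0 0 0; 0 0 0 0"

```text
clock: 25.95
position: [0.4399, 0.4359, 0.4222]
eef_rot: [-0.055, 0.086, 0.995, 0.004]
wrist_force: [-0.6, 0.3, -0.9]
opening: 0.547
```

```bash
python3 go.py; python3 look.py t10
python3 - <<'E'
from fit import *
im,d,W=cloud("top");M=masks(im);_,k=sel(W,M['red'],(255,120,320,185),(.2,.32));P=rayplane("top",k,.2555);r=rect(np.c_[P,P]/1000);print("knob",len(P),r,"z",np.median(W[k][:,2]).round(4))
d=np.array(r[0])-[634.9,-13.4];y=np.radians(-10.5);px=d@[np.cos(y),np.sin(y)];py=d@[-np.sin(y),np.cos(y)];print("a",np.arctan2(py,-px)+4*np.pi,np.hypot(px,py))
A=np.ones_like(M['red'])
for n,b,zr in(('cup',(325,228,352,254),(.03,.06)),('shaker',(200,228,228,254),(.04,.06))): print(n,rect(sel(W,A,b,zr)[0]))
E
```

```text
t 25.95 p [439.9 435.9 422.2] yaw 80.06 tool z [-0.1085  0.018  -0.9939] F [-0.6  0.3 -0.9] T [ 0.   -0.03  0.01] open mm 49.9 j6 -0.66
tubs (array([652.7,  46.8]), array([74.9, 59.7]), -10.06)
pan (array([629.6, -76. ]), array([76.4, 59.8]), -10.45)
plate (array([593.1,  -6.3]), array([68.3, 41.6]), -10.17)
10.2 plate rel to mid -48.8 -0.4
10.6 plate rel to mid -48.8 -0.7
11 plate rel to mid -48.8 -1.1
scene plate (array([613.1,  -6. ]), array([112.5,  43.2]), -9.35)
10.2 scene plate rel 0.0
10.6 scene plate rel -0.1
11 scene plate rel -0.3
knob 52 (array([675.,  13.]), array([18. , 17.2]), -0.88) z 0.2555
a 14.942478036186461 48.010103103409406
cup (array([ 427.6, -175.3]), array([51.1, 50.7]), -0.39)
shaker (array([422.9, 174. ]), array([47.2, 44.6]), 89.04)
```

View pics/t10.png

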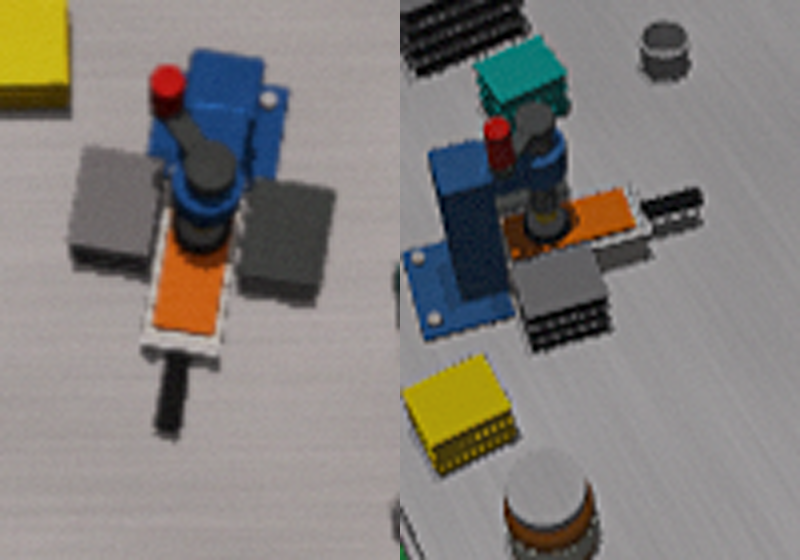

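Everything checks out: the knob's height and angle both give a = 14.94, the neighbours, cup and shaker have not moved, and the mould is home. Handing in.

```bash
python3 -c "
from rig import ctrl
print(ctrl.job_done())"
```

```text
the job is handed in; nothing more can be done
None
```

I slid the large mould by its handle into the gap, pressed it against the column and let go. I then wound the crank from about 6.2 to 14.94 rad and moved the arm clear; the job was handed in at about 26 s of the 72 s. The hand-in reports no verdict.

**Mould seating:** The last pictures put the plate within about 1 mm of its computed home position. An extra 18 mm of commanded push had moved it only 0.2 mm, so it is blocked against the column. Plate yaw read -10.2° from the top camera and -9.35° from the scene camera, where the pad partly hides it. My press yaw estimate is about -10.5°, so the cameras differ by about 1° on how square it sits.

**Clamping:** The crank angle of 14.94 rad agrees between the knob's position and its height (top at 255.5 mm). The plate top measured about 57 mm, so first touch was near 12.85 rad and the press is a third of a turn past it. That makes about 40 N on the pad. This comes from geometry; the force at the knob rose too little to confirm the touch by feel alone.

**Surroundings:** The tubs, pan, cup and shaker are unmoved to about 1 mm. I did not re-measure the larger tub stack, sauce bottle or jar.

**Arm:** The wrist drifted to a tilt of up to about 8° during the work, with no harm I could see. The highest wrist force I read was about 15 N.

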